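Check the pop-out parts drawer

TASK

Two steel parts drawers stand on the stockroom counter, a wide one and a narrow one, both latched shut. Check the latch of the wide one: press the release button on its top so that the drawer pops out, then push the drawer fully home until it clicks and stays shut. Leave the narrow drawer shut.

Things in the scene. Friction and masses are not known exactly. Their poses are not given: they have to be found in the camera images.
- wide_button (a point): Centre of the top of the WIDE unit's release button: black, round, 30 mm across, 14 mm proud of the fixed grey steel unit (200 mm wide, 240 deep, 85 high), 99 mm above the counter, on its centre line 93 mm behind the shut drawer's front. Pressed down 10 mm against a spring (1.5 to 5 N, hard stop); the latch frees about half-way. Axes: x from the unit's front to its back, z up.
- wide_front (a point): Centre of the WIDE drawer's outer front face, 45 mm above the counter; moves with the drawer. A plain flat upright steel plate, 196 mm wide, 76 high (5 to 81 mm above the counter), no handle, on the unit's side nearest the robot. Axes as the unit: the drawer pops out along -x and is pushed home along +x at the plate's middle. At least 60 mm is free in front of it when out.
- wide_tray (a joint): How far the WIDE drawer is out, in m: 0 latched shut (at the start), 0.075 popped out by its spring (3.6 N shut, 0.6 N out). To latch, push it slightly past 0, to the stop at -0.004 (about 10 N at the end); let go, it then rests at 0. Let go before that, it pops out again.
- narrow_tray (a joint): How far the NARROW drawer is out, in m: 0 latched shut (at the start). It is in a second unit beside the wide one, alike in depth, height and button but only 120 mm wide; which of the two stands left varies. Not to be opened.

How it is judged:
On the way, in this order (a step that is already met when the one before it is completed fails the run):
1. the wide drawer has popped out (more than 55 mm) (value of joint wide_tray above 0.055 m), for 0.2 s.
2. the wide drawer is pushed home (value of joint wide_tray below 0.003 m), for 0.2 s.
At the end, for the whole second after the job is handed in: the wide drawer, after having popped out, is latched home (less than 3 mm out) and stays so when let go; the narrow drawer is shut too (less than 3 mm out) (value of joint each of wide_tray, narrow_tray below 0.003 m); the robot touches nothing.
It fails at once if the narrow drawer comes out by more than 10 mm (value of joint narrow_tray above 0.01 m).
It also fails if it takes over 40 s, if anything falls off the work surface, if the arm or the gripper's body presses on something with over 40 N, if the wrist force passes 120 N, or if a joint passes its speed limit or range.

ROBOT

A 7-joint arm with a two-finger parallel gripper is mounted at the origin on the work surface. World frame = base frame: x ahead of the robot, y to its left, z up, the work surface at z = 0. Lengths are in m, angles in rad, forces in N, time in s.
With the tool pointing down it reaches from about 0.425 to 0.95 m from the base axis. Payload 4.7 kg.
Tool frame: the origin (TCP) lies on the centre line of the jaws, within the pads' length; the fingertips stand robot.nose_length ahead of it and the grasp point (between the pads) lies 8 mm behind it (robot.nose_length is the distance from the TCP to the fingertips, in m); z points along the fingers, x is the direction in which the jaws open and shut, and the axes are right-handed (so a half turn about z gives the same grasp; the last joint's range is limited). The gripper opens to 85 mm and grips with 20 to 120 N. Pads are 22 mm wide; open, the fingers measure 114 mm over their backs; the gripper's body (76 mm by 85 mm) begins 54 mm behind the grasp point. The pads swing forward as they close: fully open they stand 13 mm farther back than shut.
Start: joints at [1.215, 0.469, -0.049, 1.532, 0.024, 1.141, -0.082], TCP at [0.217, -0.639, 0.242] pointing down, gripper open.
Joint ranges: [-2.59, 2.59], [-0.33, 1.99], [-1.39, 1.29], [0.1, 2.45], [-1.04, 4.18], [0.21, 1.99], [-2.66, 2.66]. Speed limits (rad/s): [2.57, 2.57, 3.14, 3.14, 3.14, 3.14, 3.14].

INTERFACE

Orientations are given as [roll, pitch, yaw] about the fixed x, y, z axes, in that order (R = Rz(yaw) Ry(pitch) Rx(roll)).
In Python, from plant import robot gives the robot as it stands. Calls block until the motion is done:
- robot.goto(position, orientation): joint-space move of the TCP to a pose.
- robot.move_straight(position, vel=0.15, attitude=None, contact_N=None): straight line of the TCP; attitude=None keeps the orientation; vel is the mean speed in m/s. With contact_N (N) it stops when the force on the tool has changed by that much, and returns True; else False.
- robot.move_joints(angles): joint-space move.
- robot.grip(opening, strength=None): opening from 0.0 (shut) to 1.0 (fully open); strength is the grip in N (None keeps the last); returns when the fingers have stopped.
- robot.sleep(seconds).
- robot.inverse_kinematics(position, orientation): joint angles nearest the present ones, or None.
- robot.sense(): the state.
- robot.grab_frame(name): name is "side" or "top" or "wrist"; returns a dict with "image" (384x512x3 uint8, red, green, blue), "range_z" (384x512 float32, m along the optical axis (not along the pixel's ray), 0 where there is no reading), "fx", "fy", "cx", "cy" (pixels), "R" (3x3) and "t" (3): a world point X has camera coordinates R X + t. Camera axes: x right, y down, z forward; pixel columns grow to the right and rows downward; lengths in m; the calibration is good to about 2 mm. A picture is of the moment at which its call begins.
A pose or a line that the arm cannot do raises robot.IKError and nothing moves.
- robot.close_job(): hands the job in, once; it reports no verdict.
The state is a dict: "t": time; "joint_pos": joint angles; "joint_velocities": joint speeds; "effort": joint torques, N m; "tcp_pos": TCP position; "tcp_rot": TCP orientation; "wrist_force": force on the tool from outside, world axes, zero at the start; "torque": the same for the moment, N m; "opening": opening from 0.0 (shut) to 1.0 (fully open).
Only numpy, scipy, OpenCV 4.12 (cv2) and the standard library are available. Lean on these libraries where they do the work, as an engineer would, in place of code of your own. Each camera call takes 0.05 s, during which the arm holds its last target.

## Working session

There is one attempt and no reset: what is moved stays moved. The work goes in short steps, each a Python script; the robot and the scene stay as the last script left them, time stands still between calls to the robot, and variables do not carry over. Pictures are saved under pics/ and viewed, and the job is handed in when it is done.

```bash
mkdir -p pics; python3 - <<'E'
from plant import robot
import cv2,pickle
for n in("top","side"):
    f=robot.grab_frame(n); pickle.dump(f,open(f"pics/{n}0.pkl","wb")); cv2.imwrite(f"pics/{n}0.png",f["image"][:,:,::-1])
    print(n,-f["R"].T@f["t"],f["R"][2])
s=robot.sense();print(s["t"],s["tcp_pos"],s["tcp_rot"],robot.nose_length)
E
```

```text
top [0.5084449  0.00292394 0.90649727] [ 0.11640631 -0.02662301 -0.99284479]
side [ 0.55510376 -0.47918424  0.56179245] [ 0.09874026  0.70098293 -0.70630963]
0.1 [ 0.21653588 -0.63877853  0.24134395] [ 3.14152956e+00  1.82768111e-03 -1.24397353e+00] 0.011
```

View pics/top0.png

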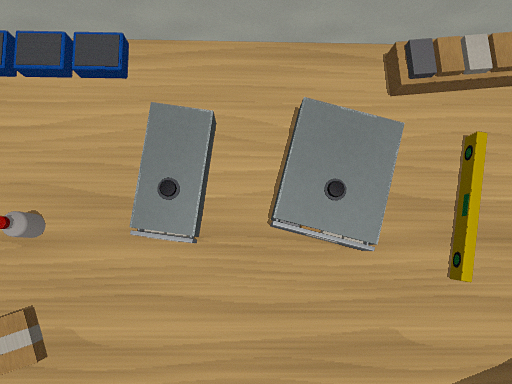

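View pics/side0.png

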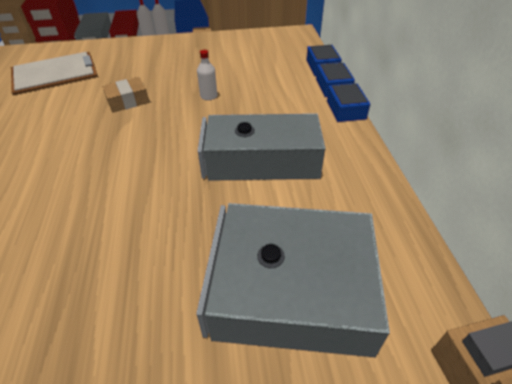

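The top view shows the wide unit on the right: its button is at about (336,188), its back corners at (303,98) and (403,123), and its front edge from (271,225) to (372,248). The narrow unit is on the left, with its button at (168,188). I'll enlarge this and measure.

```bash
cat > h.py <<'E'
import numpy as np
def ray(f,u,v,z):
    C=-f["R"].T@f["t"]; d=f["R"].T@np.array([(u-f["cx"])/f["fx"],(v-f["cy"])/f["fy"],1.]); return C+d*(z-C[2])/d[2]
def pt(f,u,v):
    z=f["range_z"][int(round(v)),int(round(u))]; c=np.array([(u-f["cx"])/f["fx"]*z,(v-f["cy"])/f["fy"]*z,z]); return f["R"].T@(c-f["t"])
E
python3 - <<'E'
import pickle,cv2,numpy as np
from h import *
f=pickle.load(open("pics/top0.pkl","rb"))
c=f["image"][90:260,260:415,::-1]
cv2.imwrite("pics/crop.png",cv2.resize(c,None,fx=3.5,fy=3.5,interpolation=cv2.INTER_CUBIC))
# black button blob
for (a,b) in((310,360),):
    g=f["image"][170:210,a:b].max(2); ys,xs=np.where(g<50); print(xs.mean()+a,ys.mean()+170,len(xs))
    print(ray(f,xs.mean()+a,ys.mean()+170,.099),pt(f,xs.mean()+a,ys.mean()+170))
# top-face mask from range heights
v,u=np.mgrid[0:384,0:512]; z=f["range_z"]
P=np.stack([(u-f["cx"])/f["fx"]*z,(v-f["cy"])/f["fy"]*z,z],-1); W=(P-f["t"])@f["R"]
m=(abs(W[...,2]-.085)<.008)&(z>0)&(u>260)&(u<410)&(v>90)&(v<255)
n,l,st,ce=cv2.connectedComponentsWithStats(m.astype(np.uint8)); k=1+np.argmax(st[1:,4])
xy=W[l==k][:,:2].astype(np.float32); print(st[k],W[l==k][:,2].mean())
r=cv2.minAreaRect(xy);print(r); print(cv2.boxPoints(r))
E
```

```text
335.44444444444446 187.78395061728395 162
[ 0.6170547  -0.16453484  0.099     ] [ 0.61699738 -0.16444646  0.0994262 ]
[  273    97   132   148 13003] 0.0848315659112614
((0.655373215675354, -0.1761193722486496), (0.20059914886951447, 0.24088656902313232), 75.80139923095703)
[[ 0.51400745 -0.24381216]
 [ 0.7475352  -0.3028977 ]
 [ 0.796739   -0.10842659]
 [ 0.5632112  -0.04934105]]
```

View pics/crop.png

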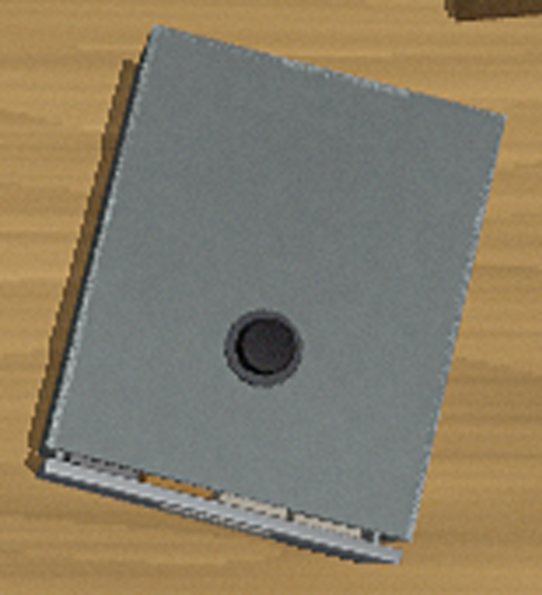

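Unit yaw is about -14.2°, and the button is at (0.617, -0.165). Both button-minus-93 mm and the fitted rectangle put the shut front at about (0.527, -0.142). Now I'll press the button.

```bash
python3 - <<'E'
from plant import robot
import cv2,pickle,numpy as np
robot.grip(0.0)
o=[np.pi,0,-1.8186]
b=[0.6168,-0.1645]
robot.goto(b+[0.19],o)
robot.move_straight(b+[0.125],vel=0.1)
print(robot.sense()["wrist_force"],robot.sense()["tcp_pos"])
r=robot.move_straight(b+[0.1005],vel=0.03,contact_N=15)
s=robot.sense();print(r,s["tcp_pos"],s["wrist_force"])
robot.sleep(0.3)
robot.move_straight(b+[0.20],vel=0.15)
f=robot.grab_frame("top"); pickle.dump(f,open("pics/top1.pkl","wb")); cv2.imwrite("pics/top1.png",f["image"][:,:,::-1])
f=robot.grab_frame("side"); cv2.imwrite("pics/side1.png",f["image"][:,:,::-1])
print(robot.sense()["t"])
for d in(.12,.10):
    p=np.array([.527,-.1417])-d*np.array([.9695,-.2453]);print(p,robot.inverse_kinematics([*p,.041],o),robot.inverse_kinematics([*p,.2],o))
E
```

```text
[-0.67582466  0.87297483  0.2682279 ] [ 0.61730417 -0.16458204  0.12548749]
False [ 0.61684433 -0.16455558  0.10081125] [-1.35203495  0.33546788  4.20456757]
6.075
[ 0.41066  -0.112264] [ 0.32758652  0.39537412 -0.19036867  2.26834871  0.15567598  0.48933873
 -1.80466052] [ 0.38419392  0.1212229  -0.23352208  2.13004283  0.03590537  0.8939012
 -1.68877156]
[ 0.43005 -0.11717] [ 0.32574917  0.41717228 -0.18596748  2.2250688   0.15384586  0.51080791
 -1.7976502 ] [ 0.37950245  0.15427047 -0.2296494   2.09070844  0.04462999  0.90108732
 -1.69382861]
```

View pics/top1.png

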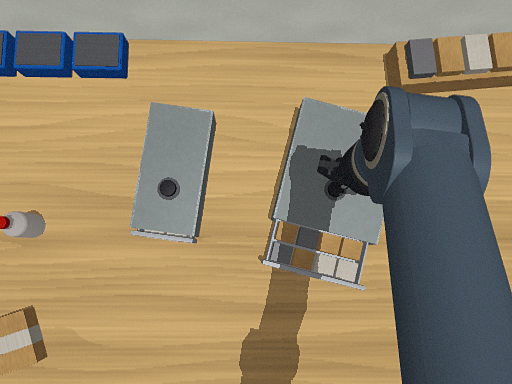

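View pics/side1.png

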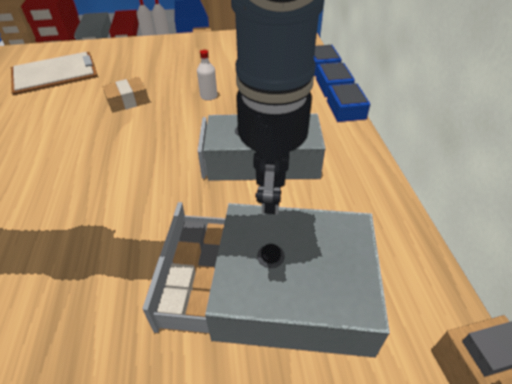

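The drawer has popped out. Its plate's top edge runs from (262,262) to (365,289) in the top view, and the narrow drawer is still shut. I'll go in front of it and push it home.

```bash
python3 - <<'E'
from plant import robot
from h import *
import cv2,pickle,numpy as np
f=pickle.load(open("pics/top1.pkl","rb"))
ax=np.array([.9695,-.2453]); fr=np.array([.527,-.1417])
m=(ray(f,262,262,.081)+ray(f,365,289,.081))/2
print("out",-(m[:2]-fr)@ax, m)
o=[np.pi,0,-1.8186]
P=lambda d,z:[*(fr-d*ax),z]
robot.move_straight(P(.12,.2),vel=.2)
robot.move_straight(P(.12,.044),vel=.12)
robot.sleep(.2)
print(robot.sense()["wrist_force"],robot.sense()["tcp_pos"])
r=robot.move_straight(P(-.005,.044),vel=.05,contact_N=18)
for i in range(3):
    s=robot.sense();print(r,s["t"],"d",-(s["tcp_pos"][:2]-fr)@ax,s["tcp_pos"],s["wrist_force"]); robot.sleep(.15)
f=robot.grab_frame("side"); cv2.imwrite("pics/side2.png",f["image"][:,:,::-1])
E
```

```text
out 0.07272237867626487 [ 0.4562204  -0.12497945  0.081     ]
[ 0.33706834 -0.24747395  0.31007342] [ 0.41098772 -0.11235464  0.04445086]
True 11.025 d 0.009880428965762956 [ 0.51734423 -0.13958356  0.04185893] [-4.14894152  1.58643062  1.31639644]
True 11.175 d 0.010826461033760898 [ 0.51640883 -0.13942391  0.04147446] [-3.54227749  1.29078562  1.49656422]
True 11.325 d 0.01114503183635922 [ 0.51609679 -0.13935851  0.04134113] [-3.52468645  0.56940504  1.83879394]
```

View pics/side2.png

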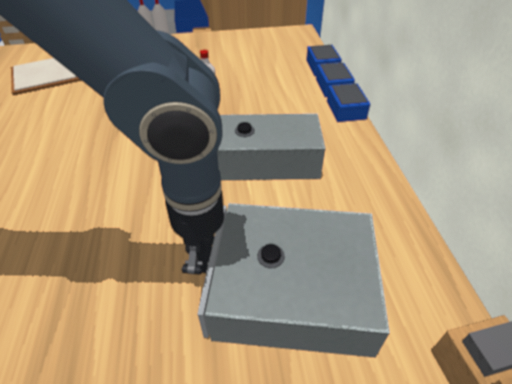

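It stopped at the 18 N contact, but the force then relaxed to about 4 N, which is close to the spring force, so I can't tell if it latched. I'll push once more a little harder, then back off and check.

```bash
python3 - <<'E'
from plant import robot
from h import *
import cv2,pickle,numpy as np
ax=np.array([.9695,-.2453]); fr=np.array([.527,-.1417])
P=lambda d,z:[*(fr-d*ax),z]
def pr(r):
    s=robot.sense();print(r,s["t"],"d",-(s["tcp_pos"][:2]-fr)@ax,s["wrist_force"])
r=robot.move_straight(P(-.006,.044),vel=.02,contact_N=25); pr(r)
robot.sleep(.2);pr(0)
for d in (.014,.02,.03):
    robot.move_straight(P(d,.044),vel=.03);pr(d)
robot.move_straight(P(.11,.044),vel=.1)
robot.move_straight(P(.11,.2),vel=.15)
robot.goto([0.217,-0.55,0.25],[np.pi,0,-1.8])
for n in("top","side"):
    f=robot.grab_frame(n); pickle.dump(f,open(f"pics/{n}3.pkl","wb")); cv2.imwrite(f"pics/{n}3.png",f["image"][:,:,::-1])
a,b=[pickle.load(open(f"pics/top{i}.pkl","rb"))["image"][:,:420].astype(int) for i in(0,3)]
print(np.abs(a-b).max(2)[90:260,120:415].max(),(np.abs(a-b).max(2)[90:260,120:415]>40).sum());pr('end')
c=np.hstack([x[90:260,260:415,::-1] for x in (a,b)]).astype(np.uint8)
cv2.imwrite("pics/cmp.png",cv2.resize(c,None,fx=2.5,fy=2.5,interpolation=cv2.INTER_CUBIC))
E
```

```text
True 12.1667 d 0.011051684425611356 [-2.90306583  1.83757358  0.13230246]
0 12.3667 d 0.011877744119138034 [-2.59807466  0.80718456  2.15858358]
0.014 12.6583 d 0.013531304693286585 [-1.8261126  -0.01420091  0.68016215]
0.02 13.0083 d 0.01968857021135643 [-0.2267922   0.43111718 -0.46037632]
0.03 13.4917 d 0.030058264192538757 [-0.5322491  -0.1619549   0.04024533]
48 1
end 17.4917 d 0.19922121743447468 [-0.2212243   0.31256675 -1.03242621]
```

View pics/top3.png

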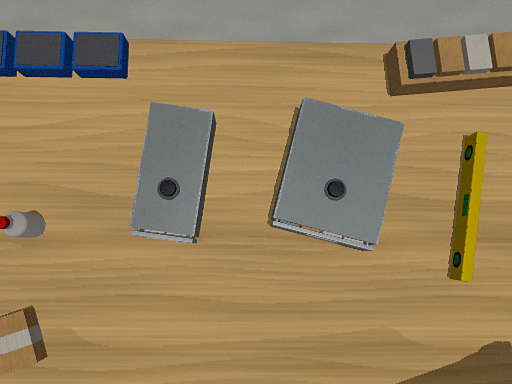

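View pics/cmp.png

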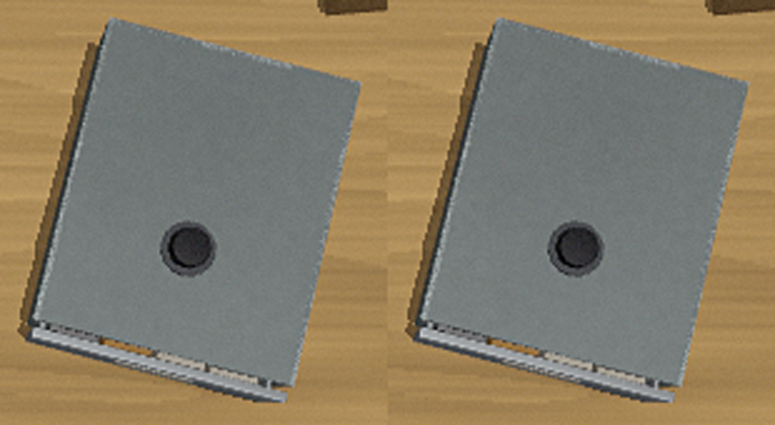

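The wide drawer looks the same as at the start: its front edge again runs from (271,225) to (372,248), and only 1 pixel across both units has changed noticeably. It has stayed shut with the arm clear, so I'm handing in.

```bash
python3 -c "
from plant import robot
robot.close_job()"
```

```text
the job is handed in; nothing more can be done
```

I pressed the wide drawer's release button and it popped out to about 73 mm, measured in the top view. I then pushed it home and handed the job in at about 17.5 s.

- **Push:** The first push stopped at the 18 N contact limit. The force then relaxed to about 4 N, so I couldn't tell whether it had latched. I pushed again with a 25 N limit before backing off.
- **Last check:** About 4 s after release, with the arm clear, the top view of both units matched the starting picture except for one pixel. The wide drawer had stayed shut, and the narrow one was shut in every picture I viewed.
- **Not confirmed:** I judged the latching from the pictures only, because the drawer joints can't be read directly and the hand-in gives no verdict.

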